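# Pop open the touch-latch door in front of the honey

## Task

The honey jar stands behind one of the two clear touch-latch doors of the little case. Press that door at its free edge so that the catch lets go, let it spring ajar by itself, then push it from behind with a fingertip until it stands wide open, about square to the case. Leave the other door shut, and do not pick up, shift or tip the jar, the grinder, the mug or the pitcher.

Things in the scene. Friction and masses are not known exactly. Their poses are not given: they have to be found in the camera images.
- case: Low fixed case: oak base, back, sides, divider and rear top board (x = 10 to 75 mm), open above the front half, two oak-framed clear doors in front. 370 mm wide (its y), 160 high, 160 deep with doors. Origin: centre of the underside; x points from the doors to the back, y to the left side as the robot sees it, z up. Sides begin at x = -68; shut doors' fronts lie at x = -85. Doors: 182 mm wide, 8 thick, z = 4 to 154, no handles, 4 mm gap between them at y = 0.
- left_door (a joint): Angle (rad) of the left door (case's +y side), hung at its outer side on a vertical hinge at case (x, y) = (-81, +184) mm, mid thickness. 0 shut and latched, negative pushed in (stop -0.036), positive swung out toward the robot (stop 1.75). Shut, it cannot be pulled open. Once released it turns with slight friction and stays where it is left; the catch does not take hold again.
- left_door_edge (a point): Upper free corner of the left door on its front face, moves with it. The touch catch sits inside here. Push the door within 50 mm of this edge about 6 mm inward, to its stop (about 7 N): the catch lets go, and as the finger is withdrawn a sprung rod pushes the door to about 0.45 rad, this edge some 80 mm out, where it rests.
- right_door (a joint): Angle (rad) of the right door (case's -y side), hung at its outer side on a vertical hinge at case (x, y) = (-81, -184) mm, mid thickness. 0 shut and latched, negative pushed in (stop -0.036), positive swung out toward the robot (stop 1.75). Shut, it cannot be pulled open. Once released it turns with slight friction and stays where it is left; the catch does not take hold again.
- right_door_edge (a point): Upper free corner of the right door on its front face, moves with it. The touch catch sits inside here. Push the door within 50 mm of this edge about 6 mm inward, to its stop (about 7 N): the catch lets go, and as the finger is withdrawn a sprung rod pushes the door to about 0.45 rad, this edge some 80 mm out, where it rests.
- honey_jar: Wide glass jar of honey with a metal screw lid, 60 mm diameter, 90 mm high, standing loose in one of the two compartments of the case, behind the left or the right door. Origin: centre of its underside; z up.
- pepper_grinder: Slim black pepper grinder, 35 mm diameter, 106 mm high, standing loose in the other compartment. Origin: centre of its underside; z up.
- milk_pitcher: Steel milk pitcher with a strap handle, 70 x 96 x 105 mm, standing on the worktop right of the case, a bystander. Origin: centre of its underside; z up.
- mug: Two-tone ceramic mug, 83 x 117 x 94 mm, standing on the worktop left of the case, a bystander. Origin: centre of its underside; z up.
Things that resemble listed ones, but are neither listed nor needed, are in the scene too. Leave any brown or green look-alike of the honey_jar alone.

How it is judged:
By the outcome, as a careful person would: the job done as asked, in the order asked, and still so for the second after the job is handed in, with the robot touching nothing.
It also fails if it takes over 48 s, if anything falls off the work surface, if the arm or the gripper's body presses on something with over 40 N, if the wrist force passes 120 N, or if a joint passes its speed limit or range.

## Robot

A 6-joint arm with a two-finger parallel gripper is mounted at the origin on a cart in front of the work surface, level with it; the furniture and walls round the work are solid. World frame = base frame: x ahead of the robot, y to its left, z up, the work surface at z = 0. Lengths are in m, angles in rad, forces in N, time in s.
With the tool pointing down it reaches from about 0.25 to 0.775 m from the base axis. Payload 4 kg.
Tool frame: the origin (TCP) lies at the very end of the fingers, on their centre line; the grasp point (between the pads) lies 19 mm behind it; z points along the fingers, y is the line along which they close (so a half turn about z gives the same grasp; the last joint's range is limited). The gripper opens to 94 mm and grips with 3 to 60 N. Pads are 16 mm wide; open, the fingers measure 119 mm over their backs; the gripper's body (75 mm by 177 mm) begins 78 mm behind the grasp point.
Start: joints at [-1.228, 0.087, 1.371, -0, 1.684, -0.103], TCP at [0.237, -0.496, 0.206] pointing down, gripper open.
Joint ranges: [-3.1, 3.1], [-0.76, 2.03], [0.27, 2.55], [-1.08, 4.22], [0.17, 2.65], [-2.57, 2.57]. Speed limits (rad/s): [2.79, 2.79, 3.14, 3.14, 3.14, 3.14].

## Interface

Orientations are given as [roll, pitch, yaw] about the fixed x, y, z axes, in that order (R = Rz(yaw) Ry(pitch) Rx(roll)).
In Python, from bench import robot, snapshot, finder gives the robot as it stands.
- The arm moves only by the tool drive_tool, never from a script. Its argument "deltas" is text: rows parted by semicolons, each of 7 numbers parted by spaces: the shift along the tool's x, y, z each as a share of 100 mm, from -1 to 1, then the turn, a rotation vector about the tool's x, y, z each as a share of 90 degrees, from -1 to 1, then the finger opening in mm, from 0 to 94. In form: tx ty tz rx ry rz gripper; .... A call has 1 to 5 rows; each row is the pose to reach, as a shift and turn from the pose commanded when the call began, along the tool's axes at that moment; what a row does not reach only later rows make up. A row lasts 1/10 s, in which the tool goes at most 50 mm and 8.59 degrees, less where a joint would pass 70% of its speed; a pose out of reach is approached as far as the arm can. A call with a number of a shift or a turn outside -1 to 1 is refused whole. A call with a gripper value outside its range is refused whole. The fingers move at their own pace and stop on an object; the grip force is fixed at half the most. Time passes only in rows, so rows that repeat a pose let the fingers close. It gives the time, the measured TCP pose, the force, the opening and the grip force at its end, in the units of the state.
- robot.get_obs(): the state, without advancing time (a new reading comes with each control period).
- snapshot(name): name is "side" or "top" or "wrist"; returns a dict with "img" (420x560x3 uint8, red, green, blue), "fx", "fy", "cx", "cy" (pixels), "T" (4x4, takes a point from camera to world coordinates); the wrist camera has in their place "hand_eye" (4x4, takes a point from camera to tool coordinates, whose origin is the TCP and whose axes are the flange's). Camera axes: x right, y up, looking along -z (the intrinsics and any distortion apply to the point x, -y, -z); pixel columns grow to the right and rows downward; lengths in m; the calibration is good to about 2 mm. A picture is of the moment at which its call begins: read the wrist's pose just before it. There is no depth.
- robot.close_job(): hands the job in; it is judged then, once.
Trained networks look in the newest picture that a camera, given by its name, has taken for a name from the list of things; names that differ only in an ending like _2 or _b are one class to them, and where a whole thing is asked for, a point or a joint stands for the part that bears it (a point fixed in the world has none). Each returns a list of dicts, best first, with "confidence" (0 to 1); they miss things now and then, are a little off and sometimes report something else, mostly with a low value. They report only what shows in the picture. A call takes as long as a camera call. They do not tell look-alikes from the thing itself.
- finder.look_for(camera, thing): "xy" ([column, row] in pixels, amid what is visible of it).
- finder.masks_of(camera, thing): "region" (420x560 bool, what is visible of it) and "xy" ([column, row] in pixels, amid what is visible of it).
- finder.landmark_of(camera, thing): "xy" ([column, row] in pixels: a listed point, or the origin of a listed thing).
The state is a dict: "time": time; "joint_positions": joint angles; "qvel": joint speeds; "joint_torque": joint torques, N m; "tool_pos": TCP position; "ee_rot": TCP orientation; "wrist_force": force on the tool from outside, world axes, zero at the start; "wrist_torque": the same for the moment, N m; "width": finger opening in m; "finger_force": force on a finger pad.
Only numpy, scipy, OpenCV 4.12 (cv2) and the standard library are available. Lean on these libraries where they do the work, as an engineer would, in place of code of your own. Each camera call takes 0.05 s, during which the arm holds its last target. There are 200 camera calls.

## Working session

There is one attempt and no reset: what is moved stays moved. The work goes in short steps, Python scripts to look and compute and a tool call to move; the robot and the scene stay as the last step left them, time stands still between calls to the robot, and variables do not carry over. Pictures are saved under pics/ and viewed, at most 10 in all, crops included, and the job is handed in when it is done.

Besides the shell and the picture viewer there is one more tool, called after "Call:" in YAML: its name, and indented under it one key for each argument. drive_tool: Moves the arm, as the interface text tells. Shift numbers are shares of 100 mm and turn numbers shares of 90 degrees, none past 1 either way. Its arguments: {"type":"object","properties":{"deltas":{"type":"string"}},"required":["deltas"]}

```bash
mkdir -p pics; cat > h.py <<'E'
import numpy as np, cv2
from bench import robot, snapshot, finder
def ray(s,uv,T=None):
    T=s["T"] if T is None else T
    d=np.array([(uv[0]-s["cx"])/s["fx"],-(uv[1]-s["cy"])/s["fy"],-1.])
    T=np.array(T); return T[:3,3],T[:3,:3]@d
def at_z(s,uv,z):
    o,d=ray(s,uv); return o+d*(z-o[2])/d[2]
def tri(s1,u1,s2,u2):
    o1,d1=ray(s1,u1);o2,d2=ray(s2,u2)
    a=np.linalg.lstsq(np.c_[d1,-d2],o2-o1,rcond=None)[0]
    p,q=o1+a[0]*d1,o2+a[1]*d2
    return (p+q)/2,np.linalg.norm(p-q)
E
python3 - <<'E'
from h import *
S={}
for c in ["side","top"]:
    s=snapshot(c);S[c]=s
    print(c,{k:(np.round(v,3).tolist() if k=="T" else v) for k,v in s.items() if k!="img"})
    cv2.imwrite(f"pics/{c}0.png",s["img"][...,::-1])
    for t in ["left_door_edge","right_door_edge","case","honey_jar","pepper_grinder","mug","milk_pitcher"]:
        print(t,[(np.round(r["xy"]).tolist(),round(r["confidence"],2)) for r in finder.landmark_of(c,t)[:3]])
print(robot.get_obs())
E
```

```text
side {'fx': 525.5354923510199, 'fy': 525.5354923510199, 'cx': 275.57890272958986, 'cy': 207.68679798074834, 'T': [[0.8, 0.456, -0.391, -0.118], [-0.6, 0.598, -0.531, -0.832], [-0.008, 0.66, 0.752, 1.357], [0.0, 0.0, 0.0, 1.0]]}
left_door_edge [([266.0, 199.0], 0.82)]
right_door_edge []
case [([288.0, 225.0], 0.81), ([334.0, 332.0], 0.25)]
honey_jar [([282.0, 298.0], 0.64), ([315.0, 294.0], 0.49), ([308.0, 245.0], 0.46)]
pepper_grinder []
mug [([204.0, 172.0], 0.75)]
milk_pitcher [([337.0, 333.0], 0.88)]
top {'fx': 482.75457943346174, 'fy': 482.75457943346174, 'cx': 286.6828484936825, 'cy': 216.79168855002607, 'T': [[0.01, 0.984, -0.179, 0.295], [-1.0, 0.013, 0.013, 0.022], [0.015, 0.179, 0.984, 1.306], [0.0, 0.0, 0.0, 1.0]]}
left_door_edge [([267.0, 221.0], 0.59)]
right_door_edge [([266.0, 224.0], 0.85)]
case [([275.0, 201.0], 0.61), ([136.0, 234.0], 0.23)]
honey_jar [([372.0, 242.0], 0.89), ([353.0, 274.0], 0.78), ([312.0, 200.0], 0.77)]
pepper_grinder [([242.0, 191.0], 0.68)]
mug [([140.0, 238.0], 0.74)]
milk_pitcher [([421.0, 251.0], 0.77)]
{'time': 0.8, 'joint_positions': array([-1.22810235e+00,  8.71316665e-02,  1.37067184e+00, -1.07264329e-05,
        1.68361106e+00, -1.03138409e-01]), 'qvel': array([-1.24151485e-03, -1.00753539e-03, -7.13261281e-04, -1.08737326e-03,
        5.80493802e-05,  5.96117400e-04]), 'joint_torque': array([-1.67101622e-03, -3.39993954e+01, -3.02578425e+01,  7.15916930e-02,
        2.36302108e-02,  4.64551277e-06]), 'tool_pos': array([ 0.23714568, -0.49627186,  0.20555757]), 'ee_rot': array([3.14141661e+00, 2.89369692e-05, 4.45831171e-01]), 'wrist_force': array([-0.2388377 ,  0.42867517,  0.89137667]), 'wrist_torque': array([-0.0078179 ,  0.00663326,  0.03066428]), 'finger_force': 0.0, 'width': 0.09415903605338}
```

View pics/side0.png

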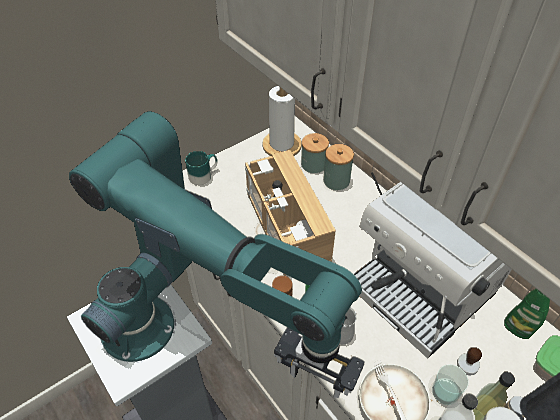

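View pics/top0.png

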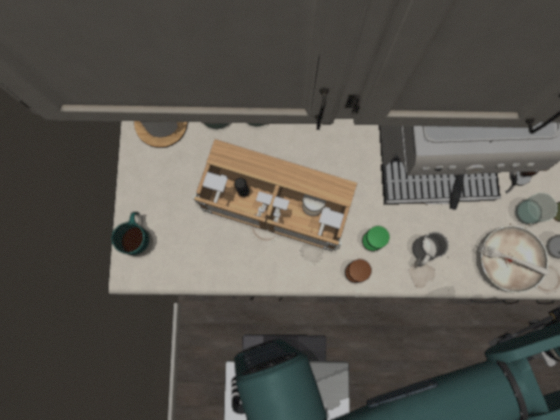

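The side view shows the case at about (290,205), with the jars and the arm in front. In the top view the case spans (205,150) to (350,240). The black grinder is at (242,188) in the left compartment, and a round metal lid at (313,203) is in the right one. That suggests the right door, so I'll enlarge to confirm and fit the case.

```bash
python3 - <<'E'
from h import *
im=cv2.imread("pics/top0.png")[130:290,185:385]
cv2.imwrite("pics/top0c.png",cv2.resize(im,None,fx=3.75,fy=3.75,interpolation=cv2.INTER_CUBIC))
E
```

```text
(no output)
```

View pics/top0c.png

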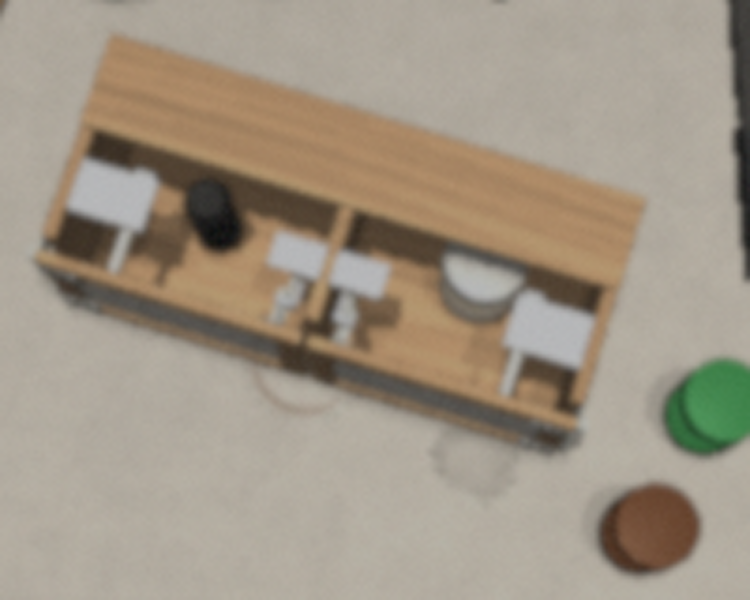

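The crop shows the slim black grinder at (213,213) in the left compartment and the wide metal-lidded jar at (482,280) in the right. That means the **right** door. Case corners in the crop are back-left (112,37), back-right (643,200), front-left (40,258) and front-right (575,423). The brown and green look-alikes stand just in front of and to the right of the right door.

```bash
python3 - <<'E'
from h import *
from scipy.optimize import least_squares
s=snapshot("top")
px=np.array([[112,37],[643,200],[40,258],[575,423]])/3.75+[185,130]
loc=np.array([[75,185,160],[75,-185,160],[-85,184,154],[-85,-184,154]])/1e3
W=np.array([at_z(s,p,z)[:2] for p,z in zip(px,loc[:,2])])
f=lambda p:((np.c_[np.cos(p[2])*loc[:,0]-np.sin(p[2])*loc[:,1]+p[0],np.sin(p[2])*loc[:,0]+np.cos(p[2])*loc[:,1]+p[1]])-W).ravel()
r=least_squares(f,[.45,0,-.3]);print(r.x,np.round(f(r.x)*1e3,1))
x,y,a=r.x
w=lambda X,Y:np.round([x+np.cos(a)*X-np.sin(a)*Y,y+np.sin(a)*X+np.cos(a)*Y],4)
print("edge",w(-.085,-.002),"press pt",w(-.085,-.025),"hinge",w(-.081,-.184),"inner",np.degrees(a))
print("landm",at_z(s,(266,224),.154))
th=1.5
for n,u in dict(brown=(655,528),green=(717,402),pitch=None).items() if 0 else [("brown",(655,528)),("green",(717,402))]:
    print(n,at_z(s,np.array(u)/3.75+[185,130],.09))
print("pitcher",at_z(s,(430,247),.08),"jar",at_z(s,np.array((482,275))/3.75+[185,130],.09))
for th in (.45,1.2,1.57): print("free edge at",th,w(-.081-.182*np.sin(th),-.184+.182*np.cos(th)))
E
```

```text
[ 0.57286246  0.03238176 -0.29139131] [ 2.9  0.9  2.7 -3.3 -1.8  3.9 -3.8 -1.5]
edge [0.4909 0.0549] press pt [0.4843 0.0329] hinge [ 0.4424 -0.1206] inner -16.695491964738373
landm [0.48606301 0.05683716 0.154     ]
brown [ 0.38034201 -0.17888136  0.09      ]
green [ 0.46614712 -0.22257301  0.09      ]
pitcher [ 0.44388751 -0.36238921  0.08      ] jar [ 0.55220931 -0.06268479  0.09      ]
free edge at 0.45 [0.4137 0.0591]
free edge at 1.2 [ 0.2989 -0.0087]
free edge at 1.57 [ 0.2681 -0.0682]
```

Call:
drive_tool:
  deltas: "1 -0.95 0 0 0 0 0; 1 -0.95 0 0 0 0 0; 1 -0.95 0 0 0 0 0"

```text
time: 1.15
tool_pos: [0.2869, -0.3654, 0.2054]
ee_rot: [-3.141, -0.001, 0.446]
wrist_force: [0.1, -0.4, -0.4]
width: 0.0734
finger_force: 0.0
```

Call:
drive_tool:
  deltas: "1 -0.95 0 0 0 0 0; 1 -0.95 0 0 0 0 0; 1 -0.95 0 0 0 0 0"

```text
time: 1.45
tool_pos: [0.3361, -0.2362, 0.2058]
ee_rot: [3.141, -0.001, 0.447]
wrist_force: [-0.0, 0.2, 0.7]
width: 0.0494
finger_force: 0.0
```

Call:
drive_tool:
  deltas: "1 -0.95 0 0 0 0 0; 1 -0.95 0 0 0 0 0; 1 -0.95 0 0 0 0 0"

```text
time: 1.75
tool_pos: [0.3854, -0.1073, 0.2059]
ee_rot: [3.141, -0.001, 0.447]
wrist_force: [0.8, -0.9, 0.4]
width: 0.0255
finger_force: 0.0
```

Call:
drive_tool:
  deltas: "0.9 -0.95 0 0 0 -0.53 0; 0.9 -0.95 0 0 0 -0.53 0; 0.9 -0.95 0 0 0 -0.53 0; 0.9 -0.95 0 0 0 -0.53 0; 0.9 -0.95 0 0 0 -0.53 0"

```text
time: 2.25
tool_pos: [0.4253, 0.0161, 0.2055]
ee_rot: [-3.142, 0.0, 1.205]
wrist_force: [0.9, -0.1, -0.6]
width: 0.0004
finger_force: 0.0
```

Call:
drive_tool:
  deltas: "0.33 0.06 0 0 0 -0.048 0; 0.33 0.06 0.5 0 0 -0.048 0; 0.33 0.06 1 0 0 -0.048 0; 0.33 0.06 1 0 0 -0.048 0"

```text
time: 2.65
tool_pos: [0.4347, 0.0437, 0.0961]
ee_rot: [-3.122, 0.006, 1.272]
wrist_force: [-0.2, 0.0, -0.6]
width: 0.0002
finger_force: 0.0
```

```bash
python3 - <<'E'
from h import *
o=robot.get_obs();print(o["tool_pos"],o["ee_rot"])
im=[snapshot(c)["img"] for c in("wrist","side")]
cv2.imwrite("pics/w1.png",im[0][...,::-1])
E
```

```text
[0.43466347 0.04369751 0.09612748] [-3.12158477  0.00572513  1.27181292]
```

View pics/w1.png

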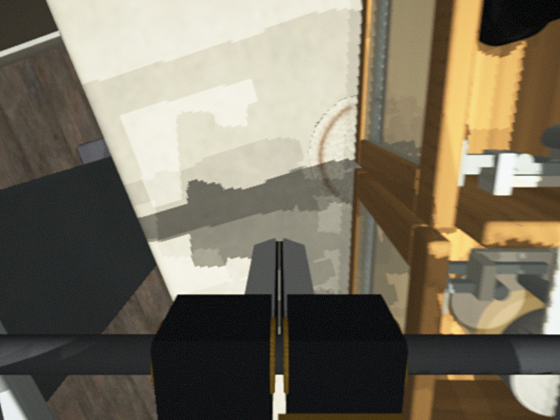

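The wrist view shows the closed fingertips at (280,240), just in front of the right door. The gap between the doors is near (360,165), so I'm about 27 mm from the free edge. I'll press gently now.

Call:
drive_tool:
  deltas: "0 0.2 0 0 0 0 0; 0 0.32 0 0 0 0 0; 0 0.35 0 0 0 0 0; 0 0.38 0 0 0 0 0; 0 0.38 0 0 0 0 0"

```text
time: 3.25
tool_pos: [0.4785, 0.0332, 0.11]
ee_rot: [-3.139, -0.002, 1.271]
wrist_force: [-11.3, 4.8, 8.4]
width: 0.0005
finger_force: 6.2
```

Call:
drive_tool:
  deltas: "0 -0.3 0 0 0 0 0; 0 -0.7 0 0 0 0 0; 0 -1 0 0 0 0 0; 0 -1 0 0 0 0 0; 0 -1 0 0 0 0 0"

```text
time: 3.75
tool_pos: [0.3861, 0.0615, 0.1087]
ee_rot: [3.135, -0.002, 1.271]
wrist_force: [-0.7, 0.4, -0.6]
width: 0.0005
finger_force: 0.0
```

```bash
python3 - <<'E'
from h import *
o=robot.get_obs();print(o["tool_pos"],o["ee_rot"],o["wrist_force"])
cv2.imwrite("pics/w2.png",snapshot("wrist")["img"][...,::-1])
E
```

```text
[0.38607287 0.06147356 0.10868369] [ 3.13472502e+00 -1.90621376e-03  1.27134845e+00] [-0.72581021  0.37798879 -0.55417026]
```

View pics/w2.png

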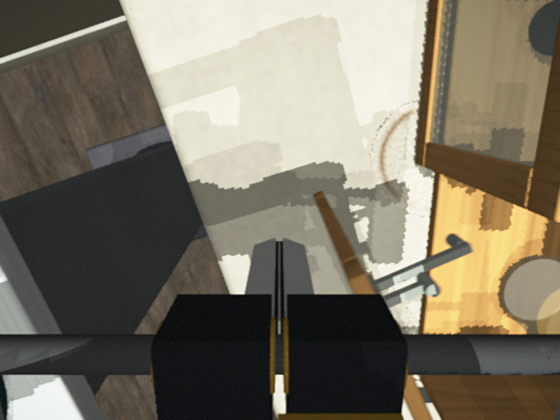

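The door is ajar by itself. Its free edge is at (320,193), and a catch rod on its back runs from (370,290) to (462,242). I'll check the angle and the rod's place before inserting the finger from above, on the hinge side of the rod.

```bash
python3 - <<'E'
from h import *
from scipy.spatial.transform import Rotation as R
o=robot.get_obs();s=snapshot("wrist")
T=np.eye(4);T[:3,:3]=R.from_euler("xyz",o["ee_rot"]).as_matrix();T[:3,3]=o["tool_pos"];T=T@s["hand_eye"]
s["T"]=T;a=-.2914;c=np.array([.5729,.0324]);A=np.array([[np.cos(a),np.sin(a)],[-np.sin(a),np.cos(a)]])
for n,u,zs in [("edge",(320,193),[.154]),("rodroot",(372,290),[.14,.08]),("rodtip",(462,242),[.14,.08]),("lowrod",(435,290),[.14,.08]),("tipcheck",(280,242),[o["tool_pos"][2]]),("leftdoor corner",(425,145),[.154])]:
    for z in zs: print(n,z,np.round(A@(at_z(s,u,z)[:2]-c)*1e3))
print(np.round(A@(o["tool_pos"][:2]-c)*1e3))
t=snapshot("top");cv2.imwrite("pics/t3.png",cv2.resize(t["img"][130:290,185:385,::-1],None,fx=3.75,fy=3.75))
E
```

```text
edge 0.154 [-172.   16.]
rodroot 0.14 [-147.  -31.]
rodroot 0.08 [-131.  -63.]
rodtip 0.14 [-111.   -9.]
rodtip 0.08 [-79. -32.]
lowrod 0.14 [-120.  -31.]
lowrod 0.08 [-92. -63.]
tipcheck 0.10810873622564864 [-187.  -20.]
leftdoor corner 0.154 [-135.   33.]
[-187.  -26.]
```

View pics/t3.png

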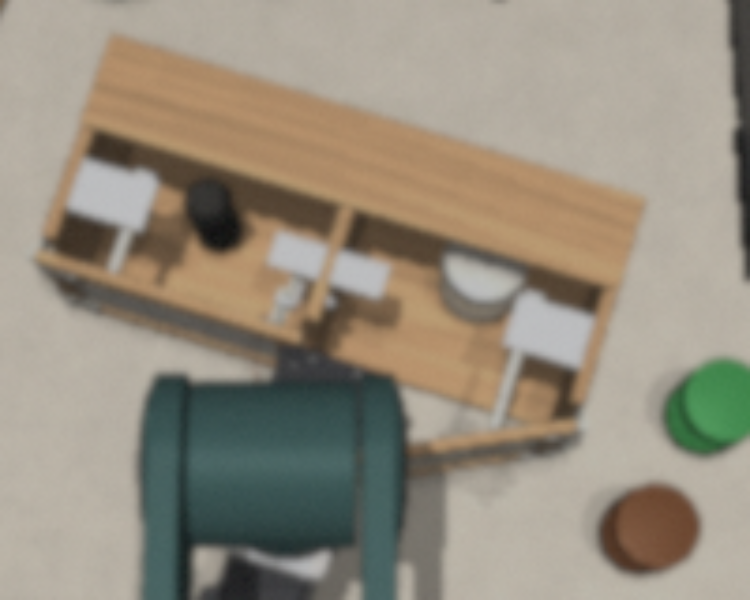

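The top view shows the right door ajar at about 0.45 rad and the left door shut. The spring rod meets the door at crop (495,427), about 53 mm from the hinge. In the wrist picture the strip from (320,193) to (370,290) was really the vertical free edge, so the catch rod sits at that edge. Inserting the finger 110 mm from the hinge clears both.

Call:
drive_tool:
  deltas: "0 0 -0.45 0 0 0 0; 0 0 -0.9 0 0 0 0; 0 0 -0.9 0 0 0 0"

```text
time: 4.2
tool_pos: [0.3882, 0.0613, 0.2025]
ee_rot: [3.129, -0.004, 1.27]
wrist_force: [0.5, -0.3, 0.1]
width: 0.0004
finger_force: 0.0
```

Call:
drive_tool:
  deltas: "-0.25 0.4 0 0 0 0 0; -0.48 0.81 0 0 0 0 0; -0.48 0.81 0 0 0 0 0; -0.48 0.81 0 0 0 0 0"

```text
time: 4.6
tool_pos: [0.4473, -0.0089, 0.1945]
ee_rot: [-3.139, 0.0, 1.269]
wrist_force: [0.1, 0.9, 0.1]
width: 0.0008
finger_force: 0.0
```

```bash
python3 - <<'E'
from h import *
o=robot.get_obs();a=-.2914;c=np.array([.5729,.0324]);A=np.array([[np.cos(a),np.sin(a)],[-np.sin(a),np.cos(a)]])
print(np.round(A@(o["tool_pos"][:2]-c)*1e3),o["tool_pos"],o["ee_rot"])
cv2.imwrite("pics/w4.png",snapshot("wrist")["img"][...,::-1])
E
```

```text
[-108.  -76.] [ 0.44730238 -0.00892747  0.19449794] [-3.13896620e+00  5.32010006e-05  1.26892427e+00]
```

View pics/w4.png

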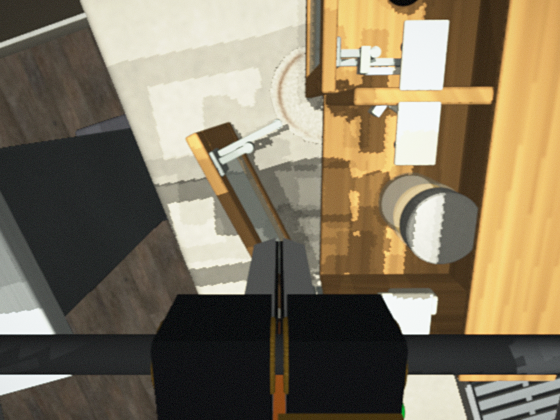

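The wrist view shows the ajar door's top edge running from (195,140) to (245,245). The fingertip at (280,240) is just behind it, with the jar clear at (440,225). I'll descend behind the door.

Call:
drive_tool:
  deltas: "0 0.06 0 0 0 0 0; 0 0.06 0.3 0 0 0 0; 0 0.06 0.6 0 0 0 0; 0 0.06 0.95 0 0 0 0; 0 0.06 0.95 0 0 0 0"

```text
time: 5.15
tool_pos: [0.4485, -0.0086, 0.0958]
ee_rot: [-3.132, 0.002, 1.273]
wrist_force: [-0.5, 0.4, 0.1]
width: 0.0006
finger_force: 0.0
```

Call:
drive_tool:
  deltas: "-0.04 -0.12 0 0 0 0 0; -0.085 -0.23 0 0 0 0 0; -0.15 -0.33 0 0 0 0 0; -0.21 -0.42 0 0 0 0 0; -0.28 -0.5 0 0 0 0 0"

```text
time: 5.65
tool_pos: [0.3966, -0.0224, 0.1021]
ee_rot: [3.138, -0.001, 1.271]
wrist_force: [2.9, -0.1, 0.6]
width: 0.0005
finger_force: 1.2
```

Call:
drive_tool:
  deltas: "-0.08 -0.08 0 0 0 0 0; -0.16 -0.15 0 0 0 0 0; -0.23 -0.19 0 0 0 0 0; -0.3 -0.23 0 0 0 0 0; -0.36 -0.26 0 0 0 0 0"

```text
time: 6.15
tool_pos: [0.3602, -0.0491, 0.1002]
ee_rot: [-3.14, -0.0, 1.271]
wrist_force: [1.7, 0.8, 0.2]
width: 0.0003
finger_force: 0.7
```

```bash
python3 - <<'E'
from h import *
o=robot.get_obs();a=-.2914;c=np.array([.5729,.0324]);A=np.array([[np.cos(a),np.sin(a)],[-np.sin(a),np.cos(a)]])
print(np.round(A@(o["tool_pos"][:2]-c)*1e3),o["tool_pos"],o["ee_rot"],o["wrist_force"])
cv2.imwrite("pics/w5.png",snapshot("wrist")["img"][...,::-1])
E
```

```text
[-180. -139.] [ 0.36023214 -0.04908808  0.10015307] [-3.14048964e+00 -1.13108664e-05  1.27075544e+00] [1.74442847 0.81241659 0.21375625]
```

View pics/w5.png

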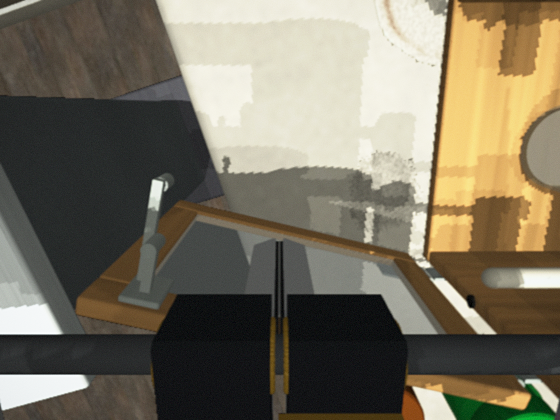

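The fingertip is pushing the back of the door pane, which now stands at about 1.3 rad. The catch rod is at (155,240), well clear. I'll push the rest of the way.

Call:
drive_tool:
  deltas: "-0.08 -0.04 0 0 0 0 0; -0.15 -0.08 0 0 0 0 0; -0.22 -0.1 0 0 0 0 0; -0.28 -0.1 0 0 0 0 0; -0.33 -0.1 0 0 0 0 0"

```text
time: 6.7
tool_pos: [0.3409, -0.0775, 0.1002]
ee_rot: [-3.14, -0.0, 1.271]
wrist_force: [-0.8, 1.8, -0.3]
width: 0.0002
finger_force: 0.9
```

Call:
drive_tool:
  deltas: "0 0 0 0 0 0 0; 0 0 0 0 0 0 0; 0.15 0 0 0 0 0 0; 0.3 0 0 0 0 0 0; 0.3 0 0 0 0 0 0"

```text
time: 7.2
tool_pos: [0.3509, -0.0478, 0.1005]
ee_rot: [3.142, 0.0, 1.274]
wrist_force: [0.5, -0.2, -0.4]
width: 0.0004
finger_force: 0.0
```

Call:
drive_tool:
  deltas: "0 0 -0.5 0 0 0 0; 0 0 -1 0 0 0 0; 0.5 0 -1 0 0 0 0; 1 0 -1 0 0 0 0; 1 0 -1 0 0 0 0"

```text
time: 7.7
tool_pos: [0.3809, 0.0512, 0.2008]
ee_rot: [3.141, -0.002, 1.28]
wrist_force: [-0.1, -0.4, -0.1]
width: 0.0002
finger_force: 0.0
```

```bash
python3 - <<'E'
from h import *
t=snapshot("top")["img"][...,::-1];w=snapshot("side")["img"][...,::-1]
cv2.imwrite("pics/f.png",np.hstack([cv2.resize(t[130:330,185:385],(400,400)),cv2.resize(w[130:330,200:400],(400,400))]))
E
```

```text
(no output)
```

View pics/f.png

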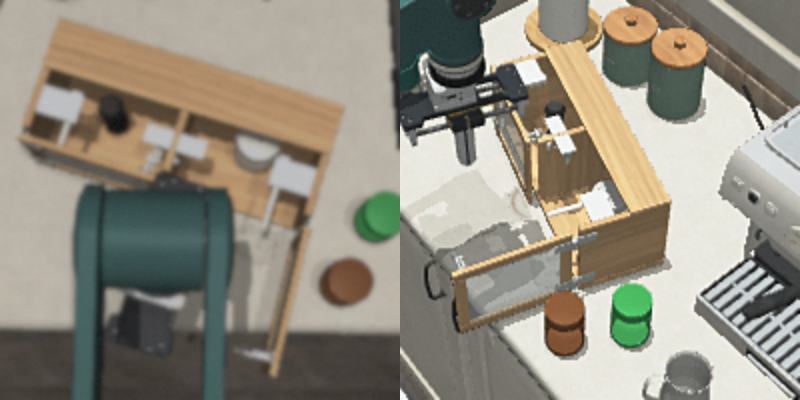

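```bash
python3 - <<'E'
from h import *
a=-.2914;c=np.array([.5729,.0324]);A=np.array([[np.cos(a),np.sin(a)],[-np.sin(a),np.cos(a)]])
for n in("top","side"):
    s=snapshot(n)
    pts=[r["xy"] for r in finder.landmark_of(n,"right_door_edge")[:1]]+([(185+276/2,130+373/2)] if n=="top" else [])
    for p in pts:
        q=A@(at_z(s,p,.154)[:2]-c)*1e3; print(n,p,q.round(),"th",np.pi/2-np.arctan2(q[1]+184,-(q[0]+81)))
E
```

```text
top [324.8, 321.0] [-268. -203.] th 1.6696302512345498
top (323.0, 316.5) [-259. -196.] th 1.635694456465867
side [225.8, 264.9] [-261. -183.] th 1.5644540074785036
```

```bash
python3 -c "
from bench import robot
print(robot.close_job())"
```

```text
the job is handed in; nothing more can be done
None
```

The job is handed in: I pressed the right door, the one with the honey jar behind it, let it spring ajar, and pushed it from behind to about 90° (measured 1.56–1.67 rad); the left door stayed shut and nothing else was touched.

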